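Seat the hole plate on a tube rack's guide posts

ROBOT

A 6-joint arm with a two-finger parallel gripper is mounted at the origin on the work surface. World frame = base frame: x ahead of the robot, y to its left, z up, the work surface at z = 0. Lengths are in m, angles in rad, forces in N, time in s.
With the tool pointing down it reaches from about 0.275 to 0.75 m from the base axis. Payload 10.2 kg.
Tool frame: the origin (TCP) lies midway between the tips of the shut fingers; the grasp point (between the pads) lies 19 mm behind it (env.hold_point_z is the distance from the TCP to the grasp point, in m); x points along the fingers, z is the direction in which the jaws open and shut, and the axes are right-handed (so a half turn about x gives the same grasp; the last joint's range is limited). The gripper opens to 85 mm and grips with 20 to 120 N. Pads are 22 mm wide; open, the fingers measure 114 mm over their backs; the gripper's body (76 mm by 85 mm) begins 54 mm behind the grasp point. The pads swing forward as they close: fully open they stand 13 mm farther back than shut.
Start: joints at [0.912, 0.313, 1.498, -0, 1.331, -0.223], TCP at [0.222, 0.476, 0.231] pointing down, gripper open.
Joint ranges: [-2.94, 2.94], [-0.97, 2.17], [0.19, 2.56], [-1.23, 4.37], [0.02, 3.11], [-2.88, 2.88]. Speed limits (rad/s): [2.39, 2.39, 3.01, 3.14, 3.14, 3.14].

INTERFACE

Orientations are given as a unit quaternion [x, y, z, w].
In Python, from bench import env, kinematics, monitor, eyes, job gives the robot as it stands. The module is installed in compiled form; this text tells all that it offers. Calls block until the motion is done:
- env.reach(position, orientation): joint-space move of the TCP to a pose.
- env.movel(position, velocity=0.15, frame=None, guard=None): straight line of the TCP; frame=None keeps the orientation; velocity is the mean speed in m/s. With guard (N) it stops when the force on the tool has changed by that much, and returns True; else False.
- env.set_joints(angles): joint-space move.
- env.release() and env.close_gripper(effort=None): open the fingers fully, or close them until they stop; effort is the grip in N (None keeps the last).
- env.hold(seconds).
- kinematics.ik(position, orientation): joint angles nearest the present ones, or None.
- monitor.sense(): the state.
- eyes.grab_frame(name): name is "side" or "top"; returns a dict with "frame" (420x560x3 uint8, red, green, blue), "mtx" (3x3 intrinsics, pixels), "k1" (the pictures are not rectified: a ray, as slopes to the right and down, at radius r is drawn at 1 + k1 r^2 times it, then the intrinsics apply), "view" (4x4, takes a point from world to camera coordinates). Camera axes: x right, y down, z forward; pixel columns grow to the right and rows downward; lengths in m; the calibration is good to about 2 mm. A picture is of the moment at which its call begins. There is no depth.
A pose or a line that the arm cannot do raises env.MotionError and nothing moves.
- job.hand_in(): hands the job in, once; it reports no verdict.
The state is a dict: "clock": time; "joints": joint angles; "qvel": joint speeds; "joint_efforts": joint torques, N m; "position": TCP position; "ee_rot": TCP orientation; "contact_force": force on the tool from outside, world axes, zero at the start; "ft_torque": the same for the moment, N m; "finger_gap": opening from 0.0 (shut) to 1.0 (fully open).
Only numpy, scipy, OpenCV 4.12 (cv2) and the standard library are available. Lean on these libraries where they do the work, as an engineer would, in place of code of your own. Each camera call takes 0.05 s, during which the arm holds its last target.

TASK

Take the flat white plate whose two large end holes match the spacing of the two steel posts on the tube rack base, lower it over both posts until it lies fully home and flat on the base, and let go of it there; do not drop it onto the posts. Leave the other two white plates where they lie.

Things in the scene. Friction and masses are not known exactly. Their poses are not given: they have to be found in the camera images.
- rack_plate: Plate to fit: white plastic, 150 x 60 x 6 mm, flat on the deck, 60 to 130 g. Two 26 mm holes on its long middle line, 55 mm either side of centre (110 mm apart), six 13 mm holes between. Upright lifting rib on its middle, 60 mm long in x, 12 mm thick in y, up to 44 mm above the underside: grip it across y. Origin: centre of underside; x long, z up. Either way round fits.
- rack_base: Fixed white block 170 x 76 mm, 30 mm high, with two upright steel posts, 10 mm thick, pointed, on its long middle line 55 mm either side of centre (110 mm apart), rising 45 mm above the block (75 mm above the deck). Origin: centre of the underside, on the deck; x along the line of the posts, z up. Plate home: its underside 30 mm above this origin.
- short_plate: Wrong plate, leave alone: same white plastic, 112 x 60 x 6 mm, flat on the deck, its two 26 mm holes only 74 mm apart, two 13 mm holes; rib 34 mm long, 12 mm thick, up to 44 mm. Origin: centre of underside; x along its length, z up.
- one_hole_plate: Wrong plate, leave alone: outline (150 x 60 x 6 mm), material, small holes and rib as the right plate, but a 26 mm hole at one end only (its +x end), the other end solid. Flat on the deck. Origin: centre of underside; x along its length, z up.
There are look-alikes about, which are no part of the job. Leave any blue or yellow look-alike of the rack_base alone.

How it is judged:
On the way:
1. the plate is brought down over both posts, to within 15 mm of the base, while still held in the gripper (z of rack_plate in the frame of rack_base between 0.02 and 0.045 m and horizontal distance between rack_plate and rack_base below 0.015 m and angle between the x axis of rack_plate and the x axis of rack_base, either way round below 0.2 rad and contact force between the fingers and rack_plate above 0.5 N), for 0.1 s.
At the end, for the whole second after the job is handed in: The right plate is released, at rest on the base, a post through each large hole: underside within 6 mm of the base top, centre within 15 mm of the base centre, long directions within 11 degrees, level within 5 degrees; the wrong plates within 40 mm of where they started (z of rack_plate in the frame of rack_base between 0.024 and 0.036 m and horizontal distance between rack_plate and rack_base below 0.015 m and angle between the x axis of rack_plate and the x axis of rack_base, either way round below 0.2 rad and angle between rack_plate's own z axis and vertical below 0.09 rad and linear speed of rack_plate below 0.02 m/s and distance of each of short_plate, one_hole_plate from where it was at the start of the episode below 0.04 m); the robot touches nothing.
It fails at once if one of the two wrong plates is lifted or pushed more than 60 mm away (distance of any of short_plate, one_hole_plate from where it was at the start of the episode above 0.06 m).
It also fails if it takes over 45 s, if anything falls off the work surface, if the arm or the gripper's body presses on something with over 40 N, if the wrist force passes 120 N, or if a joint passes its speed limit or range.

## Working session

There is one attempt and no reset: what is moved stays moved. The work goes in short steps, each a Python script; the robot and the scene stay as the last script left them, time stands still between calls to the robot, and variables do not carry over. Pictures are saved under pics/ and viewed, and the job is handed in when it is done.

```bash
mkdir -p pics
python3 - <<'E'
from bench import env, kinematics, monitor, eyes, job
import cv2,pickle
d={}
for n in("top","side"):
    f=eyes.grab_frame(n); d[n]=f
    cv2.imwrite(f"pics/{n}0.png",cv2.resize(f["frame"][:,:,::-1],(800,600),interpolation=cv2.INTER_CUBIC))
    print(n,f["mtx"],f["k1"],f["view"])
pickle.dump(d,open("f0.pkl","wb"))
s=monitor.sense();print(s, env.hold_point_z)
E
```

```text
top [[506.22148732   0.         281.26128281]
 [  0.         506.22148732 214.04329844]
 [  0.           0.           1.        ]] 0.05659976207029462 [[ 0.01114288 -0.99978964 -0.01721945  0.01454407]
 [-0.99533528 -0.00943959 -0.09601342  0.4294024 ]
 [ 0.09583067  0.018209   -0.99523109  1.34097951]
 [ 0.          0.          0.          1.        ]]
side [[388.76881672   0.         281.3998363 ]
 [  0.         388.76881672 210.18982632]
 [  0.           0.           1.        ]] -0.11234279944498922 [[ 0.78247084 -0.6226772  -0.00353435 -0.33567836]
 [-0.34626521 -0.43039357 -0.8335837   0.18850716]
 [ 0.5175324   0.65347876 -0.55238187  0.73581961]
 [ 0.          0.          0.          1.        ]]
{'clock': 0.1, 'joints': array([ 9.11598510e-01,  3.13365943e-01,  1.49834934e+00, -1.90292118e-05,
        1.33101102e+00, -2.23408870e-01]), 'qvel': array([-0.00024619, -0.00170817, -0.00296799,  0.00222585, -0.00138135,
        0.00124451]), 'joint_efforts': array([ 3.42105785e-03, -4.12911129e+01, -2.60138136e+01, -1.16195347e-04,
        3.09846218e-03,  1.09300660e-05]), 'position': array([0.22149121, 0.47573651, 0.23081112]), 'ee_rot': array([-0.38023286,  0.59663872,  0.37995013,  0.59588851]), 'contact_force': array([0.25869435, 0.28869769, 0.19219638]), 'ft_torque': array([-0.01700505,  0.00981309,  0.01258013]), 'finger_gap': 0.9994439414114936} 0.0187
```

View pics/top0.png

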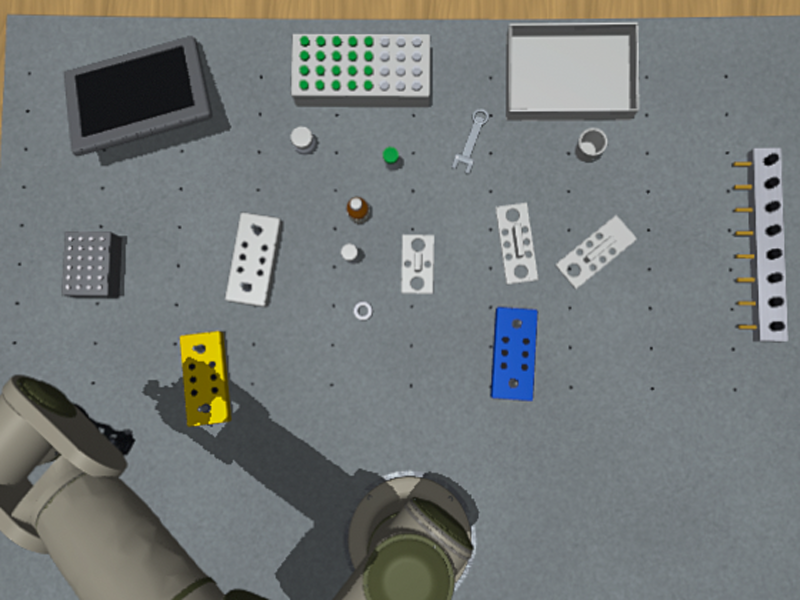

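View pics/side0.png

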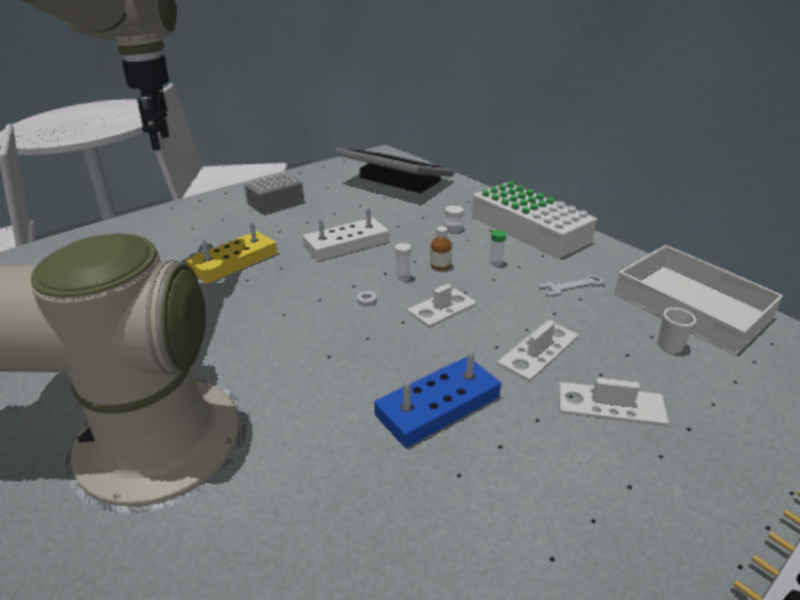

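The top picture shows the white base near (253,259). The right plate, with two large holes far apart, is near (517,243). The short plate is at (418,264) and the one-hole plate at (597,252). Next I'll fit the poses of the base and the right plate to their silhouettes in both views.

```bash
cat > h.py <<'E'
import numpy as np,cv2,pickle
from scipy.optimize import minimize
def proj(f,P):
    P=np.atleast_2d(P)
    c=P@f["view"][:3,:3].T+f["view"][:3,3]
    a=c[:,:2]/c[:,2:];r2=(a**2).sum(1,keepdims=True);a=a*(1+f["k1"]*r2)
    return np.c_[a[:,0]*f["mtx"][0,0]+f["mtx"][0,2],a[:,1]*f["mtx"][1,1]+f["mtx"][1,2]]
def unproj(f,uv,z):
    k=f["k1"];d=np.array([k,0,0,0,0.])
    n=cv2.undistortPoints(np.array([[uv]],float),f["mtx"],d)[0,0]
    R=f["view"][:3,:3];t=f["view"][:3,3];C=-R.T@t;r=R.T@np.array([n[0],n[1],1]);return C+r*(z-C[2])/r[2]
def tf(p,P,z0=0):
    c,s=np.cos(p[2]),np.sin(p[2]);P=np.asarray(P,float)
    return np.c_[c*P[:,0]-s*P[:,1]+p[0],s*P[:,0]+c*P[:,1]+p[1],P[:,2]+z0]
def box(lx,ly,z0,z1,cx=0,cy=0):
    return np.array([[cx+a*lx/2,cy+b*ly/2,z] for a in(-1,1) for b in(-1,1) for z in(z0,z1)])
BASE=[box(.17,.076,0,.03)]+[box(.009,.009,.03,.072,x) for x in(-.055,.055)]
PLATE=[box(.15,.06,0,.006),box(.06,.012,.006,.044)]
def white(f):
    i=f["frame"].astype(int);sat=i.max(2)-i.min(2)
    m=((i.min(2)>f.get("thr",150))&(sat<40)).astype(np.uint8);return m
def mask(f,uv):
    m=white(f);cs,_=cv2.findContours(m,cv2.RETR_EXTERNAL,cv2.CHAIN_APPROX_NONE)
    c=max([c for c in cs if len(c)>10],key=lambda c:cv2.pointPolygonTest(c,(float(uv[0]),float(uv[1])),True))
    o=np.zeros_like(m);cv2.drawContours(o,[c],-1,1,-1);return o
def render(f,parts,p,z0=0):
    S=4;o=np.zeros((420*S,560*S),np.uint8)
    for b in parts:
        h=cv2.convexHull(((proj(f,tf(p,b,z0))+.5)*S*16-8).astype(np.int32));cv2.fillConvexPoly(o,h,255,cv2.LINE_8,4)
    return cv2.resize(o,(560,420),interpolation=cv2.INTER_AREA)/255.
def fit(fs,ms,parts,p0,z0=0):
    c=lambda q:sum(np.abs(render(f,parts,(q[0],q[1],q[2]),z0)-m).sum() for f,m in zip(fs,ms))
    sim=np.array([p0]*4,float);sim[1,0]+=.01;sim[2,1]+=.01;sim[3,2]+=.1
    r=minimize(c,p0,method="Nelder-Mead",options=dict(initial_simplex=sim,xatol=1e-4,fatol=.1,maxiter=300));return r.x,r.fun
def overlay(f,items,name,cen,w=80):
    im=cv2.resize(f["frame"][:,:,::-1],None,fx=6,fy=6,interpolation=cv2.INTER_CUBIC)
    for parts,p,z0 in items:
        for b in parts:
            h=cv2.convexHull(((proj(f,tf(p,b,z0))+.5)*6).astype(np.int32));cv2.polylines(im,[h],True,(0,0,255),1)
    x,y=int(cen[0]*6),int(cen[1]*6);return im[max(0,y-w*3):y+w*3,max(0,x-w*3):x+w*3]
E
cat > a.py <<'E'
from h import *
d=pickle.load(open("f0.pkl","rb"));T,S=d["top"],d["side"];S["thr"]=110
k=.7
bt,bs=(260*k,250*k),(345*k,245*k); pt,ps=(507*k,235*k),(541*k,340*k)
print(unproj(T,(253*k,259*k),.03),unproj(T,(517*k,243*k),.006))
for nm,parts,ut,us,z in(("base",BASE,bt,bs,.03),("plate",PLATE,pt,ps,.006)):
    mt,ms=mask(T,ut),mask(S,us);print(nm,mt.sum(),ms.sum())
    g=unproj(T,ut,z)
    for fs,m in(([T],[mt]),([S],[ms]),([T,S],[mt,ms])):
        p,e=fit(fs,m,parts,[g[0],g[1],0.0]);print(p,e)
    d[nm]=p
    a=overlay(T,[(parts,p,0)],"",ut);b=overlay(S,[(parts,p,0)],"",us)
    M=np.vstack([cv2.resize(np.hstack([x[y0:y0+0 or None] for x in(a,b)]),(800,400)) for y0 in(0,)])
    cv2.imwrite(f"pics/ov_{nm}.png",M)
pickle.dump((d["base"],d["plate"]),open("poses.pkl","wb"))
E
python3 a.py
```

```text
[0.5142032  0.30012938 0.03      ] [ 0.55324233 -0.19955519  0.006     ]
base 1718 127068
[ 0.51716836  0.30622124 -0.11522456] 241.79607843137256
[ 0.1047163  -0.31562639 -3.80472603] 120711.21960784314
[ 0.51630504  0.30684273 -0.12252003] 126082.83921568627
plate 1218 127068
[ 0.55432684 -0.19840657  0.14150477] 44.41960784313726
[ 0.14253347 -0.35491077 -0.67368529] 123279.76862745098
[ 0.55447882 -0.19848752  0.12680633] 125931.18823529412
```

```bash
python3 -c "
import cv2,numpy as np
cv2.imwrite('pics/ov1.png',cv2.resize(np.vstack([cv2.imread('pics/ov_base.png'),cv2.imread('pics/ov_plate.png')]),(600,600)))"
```

```text
(no output)
```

View pics/ov1.png

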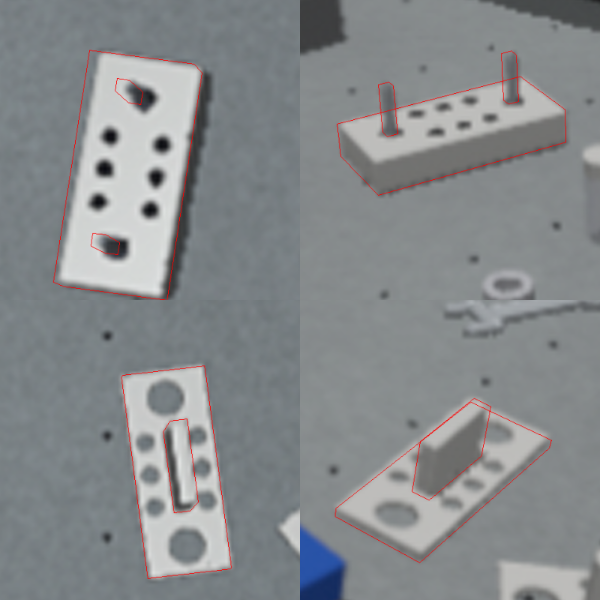

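```bash
cat > b.py <<'E'
from h import *
d=pickle.load(open("f0.pkl","rb"));T,S=d["top"],d["side"]
k=.7
TOPF=[box(.17,.076,.0299,.03)]
bt,bs=(260*k,250*k),(345*k,245*k); pt,ps=(507*k,235*k),(541*k,340*k)
i=S["frame"]
for uv in((345,245),(330,240),(541,340),(515,370),(480,300),(300,330)): print(uv,i[int(uv[1]*k),int(uv[0]*k)])
for thr in(140,165,185):
    T["thr"]=thr
    b,e=fit([T],[mask(T,bt)],TOPF,[.515,.3,-.12]);p,e2=fit([T],[mask(T,pt)],PLATE,[.554,-.198,.13]);print(thr,b,e,p,e2)
T["thr"]=165
b,e=fit([T],[mask(T,bt)],TOPF,[.515,.3,-.12]);p,e2=fit([T],[mask(T,pt)],PLATE,[.554,-.198,.13])
M=np.vstack([np.hstack([overlay(T,[(q,x,0)],"",ut),overlay(S,[(q,x,0)],"",us)]) for q,x,ut,us in((BASE,b,bt,bs),(PLATE,p,pt,ps))])
cv2.imwrite("pics/ov2.png",cv2.resize(M,(600,600)))
pickle.dump((b,p),open("poses.pkl","wb"))
E
python3 b.py
```

```text
(345, 245) [113 113 111]
(330, 240) [189 189 187]
(541, 340) [108 108 107]
(515, 370) [164 163 161]
(480, 300) [134 139 140]
(300, 330) [137 142 143]
140 [ 0.51570645  0.30247246 -0.14822359] 59.345098039215685 [ 0.55475604 -0.19849901  0.14264666] 39.72156862745098
165 [ 0.51580012  0.30242742 -0.1471969 ] 99.29411764705881 [ 0.55487055 -0.19845306  0.13928601] 70.11372549019607
185 [ 0.51653854  0.30257414 -0.14995647] 169.28627450980392 [ 0.55568873 -0.19804417  0.13574169] 131.9921568627451
```

View pics/ov2.png

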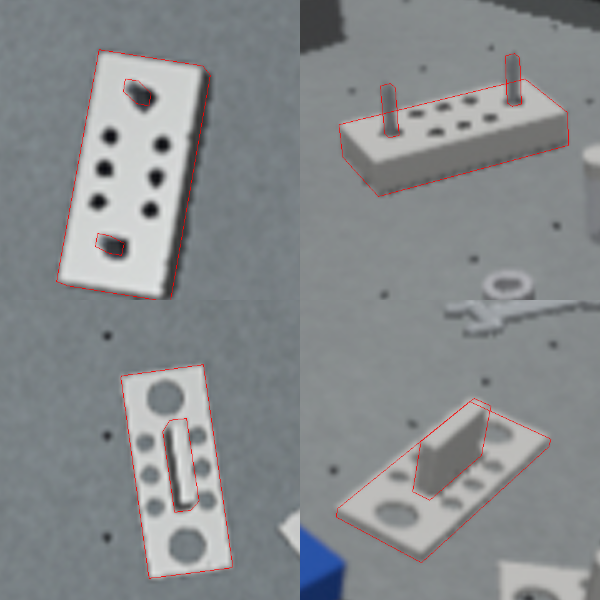

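```bash
cat >> h.py <<'E'
from scipy.spatial.transform import Rotation as Ro
def quat(yaw,flip=False):
    # tool x down, tool z along object y at yaw
    s=-1 if flip else 1
    z=s*np.array([-np.sin(yaw),np.cos(yaw),0]);x=np.array([0,0,-1.]);y=np.cross(z,x)
    return Ro.from_matrix(np.c_[x,y,z]).as_quat()
E
python3 - <<'E'
from h import *
from bench import env,kinematics,monitor,eyes
b,p=pickle.load(open("poses.pkl","rb"))
for fl in(0,1):
    for q in(p,b):
        for z in(.012,.05,.2): print(fl,z,np.round(kinematics.ik([q[0],q[1],z],quat(q[2],fl)) if kinematics.ik([q[0],q[1],z],quat(q[2],fl)) is not None else np.nan,2))
E
```

```text
0 0.012 [-0.54  0.7   1.51 -0.    0.93 -2.25]
0 0.05 [-0.54  0.64  1.49 -0.    1.   -2.25]
0 0.2 [-0.54  0.48  1.34 -0.    1.32 -2.25]
0 0.012 [ 0.33  0.72  1.48 -0.    0.94 -1.09]
0 0.05 [ 0.33  0.66  1.47 -0.    1.02 -1.09]
0 0.2 [ 0.33  0.5   1.31 -0.    1.33 -1.09]
1 0.012 [-0.54  0.7   1.51 -0.    0.93  0.89]
1 0.05 [-0.54  0.64  1.49 -0.    1.    0.89]
1 0.2 [-0.54  0.48  1.34 -0.    1.32  0.89]
1 0.012 [ 0.33  0.72  1.48 -0.    0.94  2.05]
1 0.05 [ 0.33  0.66  1.47 -0.    1.02  2.05]
1 0.2 [ 0.33  0.5   1.31 -0.    1.33  2.05]
```

Run:
```python
from h import *
from bench import env,kinematics,monitor,eyes
b,p=pickle.load(open("poses.pkl","rb"))
env.release()
q=quat(p[2],True)
env.reach([p[0],p[1],.2],q)
env.movel([p[0],p[1],.07],velocity=.15)
print(env.movel([p[0],p[1],.012],velocity=.05,guard=8))
s=monitor.sense();print(s["clock"],s["position"],s["contact_force"])
f={n:eyes.grab_frame(n) for n in("top","side")}
env.close_gripper(effort=40)
s=monitor.sense();print(s["clock"],s["position"],s["contact_force"],s["finger_gap"])
env.movel([p[0],p[1],.19],velocity=.12)
s=monitor.sense();print(s["clock"],s["position"],s["contact_force"],s["finger_gap"])
g={n:eyes.grab_frame(n) for n in("top","side")}
pickle.dump(g,open("f1.pkl","wb"))
k=.7;c=(541*k,340*k)
def crop(F,cx,cy):return cv2.resize(F["frame"][max(0,cy-80):cy+80,max(0,cx-100):cx+100,::-1],(400,300),interpolation=cv2.INTER_CUBIC)
cv2.imwrite("pics/g1.png",np.vstack([np.hstack([crop(f["side"],378,220),crop(g["side"],378,150)]),np.hstack([crop(f["top"],360,170),crop(g["top"],360,170)])]))
```

```text
False
5.3 [ 0.55505111 -0.19854982  0.01233093] [ 0.2152119  -0.47775246 -0.18220572]
6.0583 [ 0.55496006 -0.19852283  0.01210586] [ 0.01358445 -0.83326441  1.63525074] 0.13590528778195807
7.6917 [ 0.55465536 -0.19833332  0.18933041] [-0.18457769  0.11710792 -1.7982258 ] 0.13538241686520536
```

View pics/g1.png

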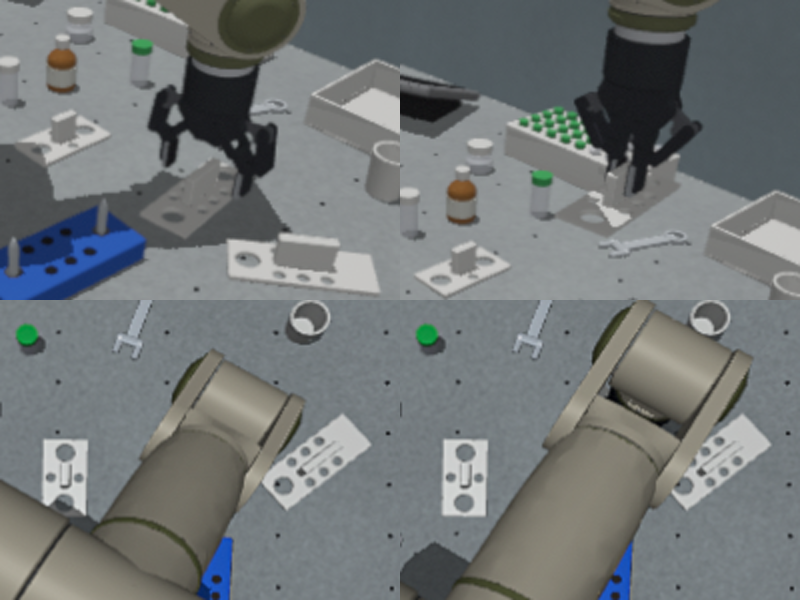

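Run:
```python
from h import *
from bench import env,kinematics,monitor,eyes
b,p=pickle.load(open("poses.pkl","rb"))
q=quat(b[2],True)
env.reach([b[0],b[1],.19],q)
env.movel([b[0],b[1],.098],velocity=.1)
s=monitor.sense();print(s["clock"],s["position"],s["contact_force"],s["finger_gap"],Ro.from_quat(s["ee_rot"]).as_matrix())
g={n:eyes.grab_frame(n) for n in("top","side")}
pickle.dump(g,open("f2.pkl","wb"))
F=g["side"];z0=s["position"][2]-.012
c=proj(F,[b[0],b[1],.06])[0]
a=overlay(F,[(PLATE,b,z0),(BASE,b,0)],"",c,100)
a2=overlay(F,[],"",c,100)
ct=proj(g["top"],[b[0],b[1],.06])[0]
cv2.imwrite("pics/g2.png",np.hstack([cv2.resize(a,(400,400)),cv2.resize(a2,(400,400))]))
cv2.imwrite("pics/g2t.png",overlay(g["top"],[(PLATE,b,z0),(BASE,b,0)],"",ct,90))
```

```text
10.6833 [0.51616867 0.30255457 0.09871552] [ 0.58346861 -0.00901527 -0.72135793] 0.1309973027194639 [[ 1.25466351e-03  9.89190088e-01 -1.46633545e-01]
 [ 4.41177769e-04 -1.46634194e-01 -9.89190689e-01]
 [-9.99999116e-01  1.17641000e-03 -6.20385248e-04]]
```

View pics/g2.png

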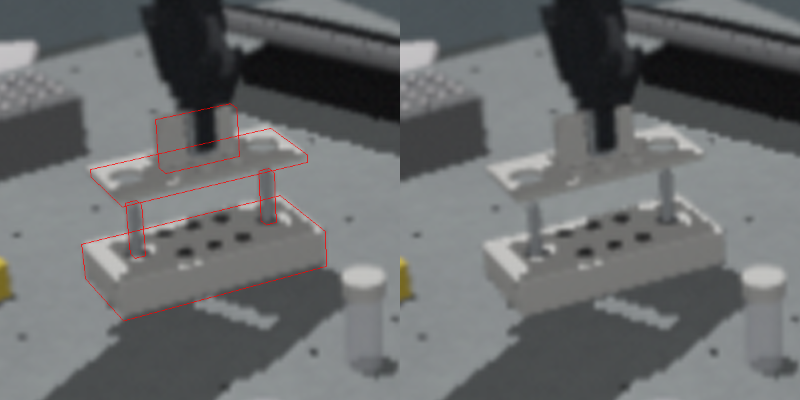

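View pics/g2t.png

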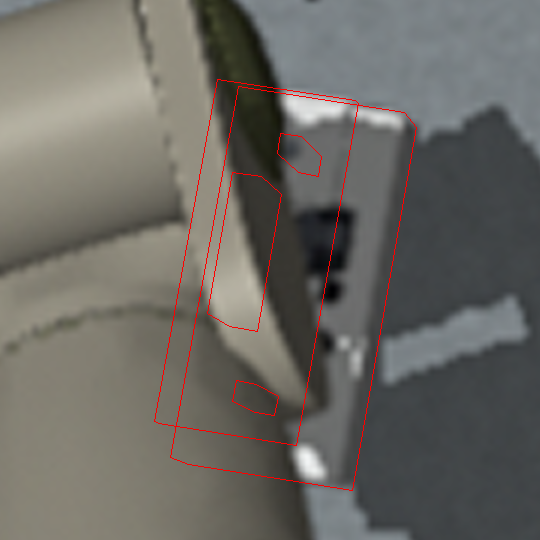

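The side picture shows the held plate level over the posts, about 1 px from the predicted outline: plate corners at (487,167) and (704,152), posts at (535,205) and (667,172). That is well inside the 8 mm clearance, so I'm lowering it under guard.

Run:
```python
from h import *
from bench import env,kinematics,monitor,eyes
b,p=pickle.load(open("poses.pkl","rb"))
for z,v in((.06,.05),(.039,.02)):
    r=env.movel([b[0],b[1],z],velocity=v,guard=10)
    s=monitor.sense();print(r,s["clock"],s["position"],s["contact_force"],s["ft_torque"],s["finger_gap"])
    if r:break
env.hold(.2)
s=monitor.sense();print(s["contact_force"])
g={n:eyes.grab_frame(n) for n in("top","side")}
F=g["side"]
c=proj(F,[b[0],b[1],.06])[0]
a=overlay(F,[(PLATE,b,.03),(BASE,b,0)],"",c,100)
cv2.imwrite("pics/g3.png",np.hstack([cv2.resize(a,(400,400)),cv2.resize(overlay(F,[],"",c,100),(400,400))]))
```

```text
False 11.6917 [0.51599923 0.30250174 0.0603029 ] [ 0.08451677 -0.15188584 -0.90215885] [-0.01949598 -0.01496807  0.00488045] 0.1309376422598688
True 12.525 [0.51572357 0.30238821 0.04211449] [ 0.07783671 -0.66223178  4.49140303] [-0.00225386  0.0730954   0.01247114] 0.13476518212773506
[-1.07750902 -1.55604596  5.64812176]
```

View pics/g3.png

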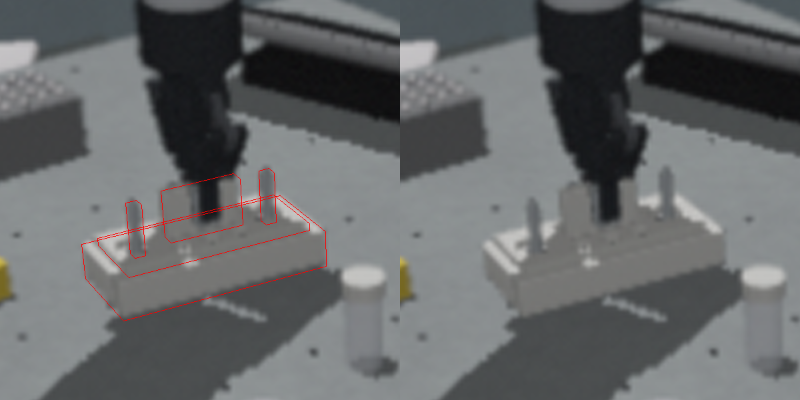

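The side picture shows the plate on the base with both posts, (535,225) and (667,190), standing up through the end holes. Contact came at TCP z 0.042, exactly the expected home height. Next I release and retreat.

Run:
```python
from h import *
from bench import env,kinematics,monitor,eyes
b,p=pickle.load(open("poses.pkl","rb"))
env.release()
env.movel([b[0],b[1],.2],velocity=.12)
s=monitor.sense();print(s["clock"],s["contact_force"])
j=s["joints"].copy();j[0]=-0.9
env.set_joints(j);print(monitor.sense()["clock"])
g={n:eyes.grab_frame(n) for n in("top","side")};pickle.dump(g,open("f4.pkl","wb"))
w=[]
for n in("side","top"):
    c=proj(g[n],[b[0],b[1],.04])[0]
    w.append(np.hstack([cv2.resize(overlay(g[n],o,"",c,66),(300,300)) for o in([(PLATE,b,.03),(BASE,b,0)],[])]))
cv2.imwrite("pics/g4.png",np.vstack(w))
cv2.imwrite("pics/g4t.png",g["top"]["frame"][:,:,::-1])
```

```text
15.0083 [-0.15686237  0.1042079  -0.60730548]
17.4667
```

View pics/g4.png

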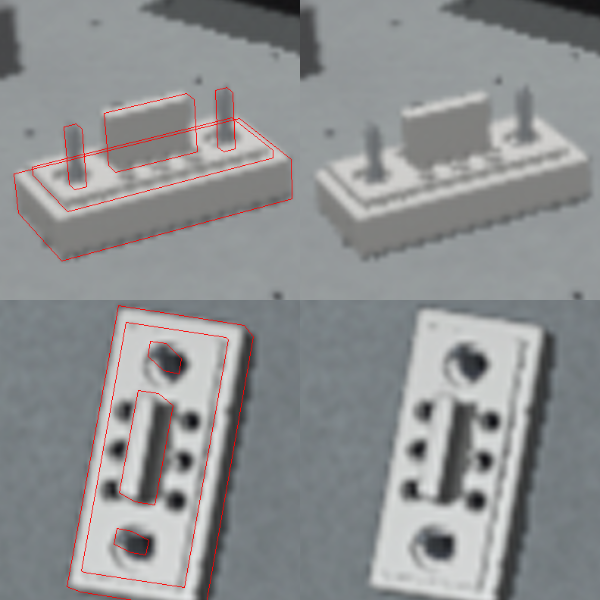

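View pics/g4t.png

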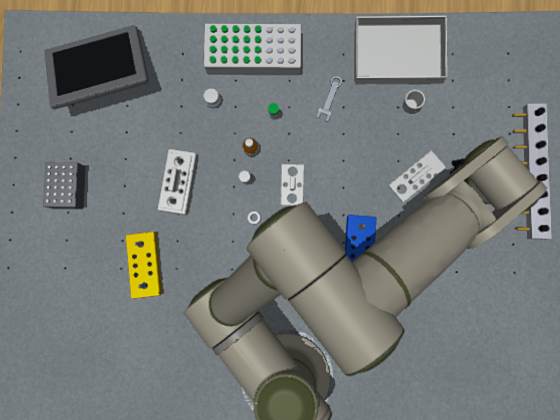

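Run:
```python
from bench import env,monitor,job
s=monitor.sense();print(s["contact_force"],s["position"],s["clock"])
job.hand_in()
```

```text
[-0.31332279 -0.08106095  0.37399103] [ 0.45593709 -0.38635308  0.19927973] 17.5667
the job is handed in; nothing more can be done
```

I fitted the matching white plate over both posts of the white base, let go of it there, and handed the job in at about 17.6 s of the 45 s allowed.

- **Finding the parts:** I fitted the plate and base poses to their outlines in the top picture. The side picture agreed to about 1 px.
- **Placing:** I gripped the plate by its rib at 40 N and lowered it slowly with a force guard. The guard stopped the arm at TCP z 0.042 m, which is the height expected with the plate fully home, at about 5 N while still held.
- **Last pictures:** The plate lies flat on the base, centred to within about 2 mm by eye, with a post through each large hole.
- **Other plates and look-alikes:** The two wrong plates and the yellow base show no visible movement. The arm partly hid the blue base in the last top picture, but the arm never worked near it.
- **Clear of contact:** The gripper was raised and moved away, with only about 0.5 N of residual force reading.

**Disagreements:** My first fit of the base was about 5 mm off, because its shaded side face was left out of the outline. I corrected that by fitting the top face alone. The automatic outline fit in the side picture failed, so I used that view only as a check by eye.

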